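# Hold the big clip open over the load card's edge

## Task

On the washer lid, draw the card tray's movable divider fully back to its end stop, away from the tall load card, so that there is room beside the card. Then pick up the big spring clip by its two handles, squeeze it right open, keep it level and bring its jaws round an upright side edge of the tall card, above the tray's wall, where a receipt is about to be slipped in. Finish while still holding the clip gaping there in the air, the card's edge well inside the jaws and nothing of the clip touching the card or tray; don't strike or bite the card on the way, and leave the other things where they are.

Things in the scene. Friction and masses are not known exactly. Their poses are not given: they have to be found in the camera images.
- tray: hard white plastic card tray fixed to the lid, 250 (x) x 124 (y) x 45 mm high, left or right of the clip. Origin: centre of its underside; x along its length, z up. Wall slots hold cards upright, square to x: the tall card at x = +45 mm, two short ones (tops 74 mm above the lid) at +80 and +97.5 mm. The movable divider rides on the long walls (cross bar to 53 mm above the lid, 65 mm either side).
- card: the tall load card, stiff and plain, 3 mm thick (x), 105 mm wide (y), 148 mm tall (z), fixed upright in the tray, its top 152 mm above the lid. Origin: centre of its lower edge, 4 mm above the lid; axes parallel to the tray's. Its two upright side edges stand free of the tray's walls from 45 mm to 152 mm above the lid.
- card_edge_l (a point): point on the tall card's upright side edge at card y = +52.5 mm, 104 mm above the lid
- card_edge_r (a point): point on the tall card's other upright side edge at card y = -52.5 mm, 104 mm above the lid
- slide (a joint): movable divider of the tray (m), growing along the tray's -x: at 0 its plate's middle is 12 mm from the tall card's, at 0.100 (end stop) 112 mm. It begins between 0 and 0.012, where it leaves no room for the open jaws. Slides at about 2 N and stays where it is left. Plate 96 mm wide, 4 mm thick, top 128 mm above the lid.
- slide_grip (a point): centre of the top of the divider's thumb grip, 176 mm above the lid. The grip is an upright block 14 mm (tray x) x 34 mm (tray y), standing 47 mm above the divider's head (top 129 mm above the lid), its middle 18 mm behind the plate's middle (away from the card). Pinch it from above across its 34 mm.
- clip: the big grey plastic spring clip, about 0.08 kg, 132 mm long, 36 mm high, loose on the lid, its steel pin upright. Origin: lower end of the pin, on the lid; z up. +x to the jaws (tips at +62 mm), -x to the handles (ends at -70 mm), y across; alike left and right. Shut, the handles are 61 mm wide over the ends, 51 mm at x = -50 mm; squeezed fully they are parallel, 28 mm over their outsides.
- clip_tip (a point): midway between the two jaw tips: 62 mm ahead of the pin, 18 mm above the clip's underside. With the clip right open the tips stand 30 mm apart inside; the mouth between them is free back to the pin (radius 6.5 mm), and the jaws are 50 mm wide over their outsides.
- clip_handles (a point): midway between the two handles, 50 mm behind the pin, 18 mm above the clip's underside: a good place to grip, squeezing along the clip's y
- clip_a (a joint): how far each half of the clip has turned from shut (rad): 0 = jaws shut, 0.25 = right open, against a stop. A spring shuts it: pinched 50 mm behind the pin each finger needs about 7 N to begin and 12 N to hold it right open; both halves turn alike.
- caddy_rim (a point): bystander: point on the rim of the freely turning caddy (turntable, radius 85 mm, with two cups that hold a brush and a scoop, up to 185 mm tall), 84 mm from its axis, 26 mm up. It stands on the other side of the clip from the tray.
- jar: bystander: small glass jar with a steel lid, diameter 60 mm, 86 mm tall; origin: centre of its underside
- steel_peg: bystander: small stainless steel clothes peg lying flat, 60 x 14 x 11 mm; origin: middle of its underside
- wood_peg: bystander: small wooden clothes peg lying flat, 72 x 15 x 11 mm; origin: middle of its underside
- spray: bystander: upright spray bottle, diameter 72 mm, 225 mm tall; origin: centre of its underside
- cup: bystander: white measuring cup, diameter 72 mm, 70 mm tall; origin: centre of its underside
There are look-alikes about, which are no part of the job. There is more than one size of the clip; the job needs the larger.

How it is judged:
On the way, in this order (a step that is already met when the one before it is completed fails the run):
1. the movable divider is drawn back to its end stop (value of joint slide above 0.096 m), for 0.2 s.
2. the big clip is off the lid, squeezed open by the fingers (height (world z) of clip above 0.02 m and value of joint clip_a above 0.2 rad and contact force between clip and the fingers above 3 N), for 0.2 s.
At the end, for the whole second after the job is handed in: Held by the fingers (over 3 N) the clip is still, level (0.25 rad) and 0.20 rad or more open; jaw tips 10 mm past a side edge of the tall card, pin 4 mm outside; tips centred to 13 mm, pin to 25 mm, 65 to 140 mm above the card's foot; clip clear of card and tray; divider within 5 mm of its stop (value of joint slide above 0.095 m and value of joint clip_a above 0.2 rad and contact force between clip and the fingers above 3 N and ((y of clip_tip in the frame of card below 0.0425 m and y of clip in the frame of card above 0.0565 m) or (y of clip_tip in the frame of card above -0.0425 m and y of clip in the frame of card below -0.0565 m)) and x of clip_tip in the frame of card between -0.013 and 0.013 m and x of clip in the frame of card between -0.025 and 0.025 m and z of clip_tip in the frame of card between 0.065 and 0.14 m and angle between clip's own z axis and vertical below 0.25 rad and contact force between clip and tray below 0.3 N and contact force between clip and card below 0.3 N and linear speed of clip below 0.03 m/s); the arm keeps its last pose, push and grip.
It fails at once if the tall card is struck or bitten (over 6 N) (contact force between card and anything else above 6 N).
It fails at once if another thing on the lid is moved more than 30 mm (distance of any of caddy_rim, jar, steel_peg, wood_peg, spray, cup from where it was at the start of the episode above 0.03 m).
It also fails if it takes over 51 s, if anything falls off the work surface, if the arm or the gripper's body presses on something with over 40 N, if the wrist force passes 120 N, or if a joint passes its speed limit or range.

## Robot

A 6-joint arm with a two-finger parallel gripper is mounted at the origin on the work surface. World frame = base frame: x ahead of the robot, y to its left, z up, the work surface at z = 0. Lengths are in m, angles in rad, forces in N, time in s.
With the tool pointing down it reaches from about 0.375 to 0.9 m from the base axis. Payload 3.1 kg.
Tool frame: the origin (TCP) lies between the finger pads; the fingertips stand manip.finger_overhang ahead of it and the grasp point (between the pads) lies 5 mm behind it (manip.finger_overhang is the distance from the TCP to the fingertips, in m); z points along the fingers, y is the line along which they close (so a half turn about z gives the same grasp; the last joint's range is limited). The gripper opens to 85 mm and grips with 20 to 120 N. Pads are 22 mm wide; open, the fingers measure 114 mm over their backs; the gripper's body (76 mm by 85 mm) begins 54 mm behind the grasp point. The pads swing forward as they close: fully open they stand 13 mm farther back than shut.
Start: joints at [-1.319, 0.527, 1.433, -0, 1.181, -0.178], TCP at [0.261, -0.568, 0.245] pointing down, gripper open.
Joint ranges: [-3.08, 3.08], [-0.75, 2.2], [0.22, 2.44], [-1.43, 4.57], [0, 2.65], [-2.85, 2.85]. Speed limits (rad/s): [2.79, 2.79, 3.14, 3.14, 3.14, 3.14].

## Interface

Orientations are given as a unit quaternion [x, y, z, w].
In Python, from station import manip gives the robot as it stands.
- The arm moves only by the tool drive_tool, never from a script. Its argument "plan" is a list of rows, each a list of 7 numbers: the shift along the tool's x, y, z in m, then the turn, a rotation vector about the tool's x, y, z in degrees, then the opening, from -1 (shut) to 1 (fully open). In form: [[x, y, z, wx, wy, wz, gripper], ...]. A call has 1 to 10 rows; each row shifts and turns the commanded pose from where the row before left it, along the tool's axes as they then stand; what a row does not reach is not made up. A row lasts 1/10 s, in which the tool goes at most 50 mm and 8.59 degrees, less where a joint would pass 70% of its speed; a pose out of reach is approached as far as the arm can. A call is refused whole if a number of a shift passes 0.05 or a number of a turn 8.59, either way. A call with a gripper value outside its range is refused whole. The fingers move at their own pace and stop on an object; "newtons" is the grip in N (left out, the last holds). Time passes only in rows, so rows that do not move let the fingers close. It gives the time, the measured TCP pose, the force, the opening and the grip force at its end, in the units of the state.
- manip.sense(): the state, without advancing time (a new reading comes with each control period).
- manip.snapshot(name): name is "scene" or "top"; returns a dict with "image" (480x640x3 uint8, red, green, blue), "z_map" (480x640 float32, m along the optical axis (not along the pixel's ray), 0 where there is no reading), "fov_y" (degrees; the focal length in pixels is half the picture's height over the tangent of half this angle, whatever the lens; pixels are square), "cx", "cy" (the principal point, pixels), "k1" (the pictures are not rectified: a ray, as slopes to the right and down, at radius r is drawn at 1 + k1 r^2 times it, then the intrinsics apply), "extrinsics" (4x4, takes a point from camera to world coordinates). Camera axes: x right, y up, looking along -z (the intrinsics and any distortion apply to the point x, -y, -z); pixel columns grow to the right and rows downward; lengths in m; the calibration is good to about 2 mm. A picture is of the moment at which its call begins.
- manip.sign_off(): hands the job in; it is judged then, once.
The state is a dict: "t": time; "q": joint angles; "qd": joint speeds; "tau": joint torques, N m; "tcp_pos": TCP position; "tool_rot": TCP orientation; "force": force on the tool from outside, world axes, zero at the start; "ft_torque": the same for the moment, N m; "finger_gap": opening from 0.0 (shut) to 1.0 (fully open); "gripper_force": force on a finger pad.
Only numpy, scipy, OpenCV 4.12 (cv2) and the standard library are available. Lean on these libraries where they do the work, as an engineer would, in place of code of your own. Each camera call takes 0.05 s, during which the arm holds its last target. There are 200 camera calls.

## Working session

There is one attempt and no reset: what is moved stays moved. The work goes in short steps, Python scripts to look and compute and a tool call to move; the robot and the scene stay as the last step left them, time stands still between calls to the robot, and variables do not carry over. Pictures are saved under pics/ and viewed, at most 10 in all, crops included, and the job is handed in when it is done.

Besides the shell and the picture viewer there is one more tool, called after "Request:" as name(argument=value, ...), one argument or row to a line, values as JSON. drive_tool: Moves the arm, as the interface text tells. Its arguments: {"type":"object","properties":{"plan":{"type":"array"},"newtons":{"type":"number"}},"required":["plan"]}

```bash
ls; mkdir -p pics
cat > h.py <<'E'
import numpy as np, cv2, pickle
from station import manip
def snap(n,f):
    s=manip.snapshot(n); pickle.dump(s,open(f'pics/{f}.pkl','wb')); cv2.imwrite(f'pics/{f}.png',s['image'][...,::-1]); return s
def load(f): return pickle.load(open(f'pics/{f}.pkl','rb'))
def K(s):
    f=240/np.tan(np.radians(s['fov_y'])/2); return np.array([[f,0,s['cx']],[0,f,s['cy']],[0,0,1.]]),np.array([s['k1'],0,0,0,0.])
def rays(s,uv):
    k,d=K(s); p=cv2.undistortPoints(np.array(uv,float).reshape(-1,1,2),k,d)[:,0]
    return np.c_[p[:,0],-p[:,1],-np.ones(len(p))]
def atz(s,uv,z):
    E=np.array(s['extrinsics']); r=rays(s,uv)@E[:3,:3].T; o=E[:3,3]
    return o+r*((z-o[2])/r[:,2])[:,None]
def cloud(s):
    v,u=np.mgrid[:480,:640]; E=np.array(s['extrinsics'])
    p=rays(s,np.c_[u.ravel(),v.ravel()])*s['z_map'].reshape(-1,1)
    return (p@E[:3,:3].T+E[:3,3]).reshape(480,640,3)
def proj(s,P):
    E=np.array(s['extrinsics']); c=(np.array(P,float).reshape(-1,3)-E[:3,3])@E[:3,:3]*[1,-1,-1]
    k,d=K(s); return cv2.projectPoints(c,np.zeros(3),np.zeros(3),k,d)[0][:,0]
E
python3 - <<'E'
from h import *
for n in('scene','top'):
    s=snap(n,n+'0'); print(n,s['fov_y'],s['k1'],np.round(s['extrinsics'],3).tolist())
print(manip.sense(), manip.finger_overhang)
E
```

```text
pics
scene 53.471525417803676 -0.08208430610356772 [[-0.667, -0.615, 0.419, 1.009], [0.745, -0.548, 0.38, 0.407], [-0.004, 0.566, 0.824, 1.0], [0.0, 0.0, 0.0, 1.0]]
top 57.127496445196805 0.02755667720793779 [[0.016, 0.99, -0.14, 0.422], [-1.0, 0.016, -0.001, 0.019], [0.002, 0.14, 0.99, 1.101], [0.0, 0.0, 0.0, 1.0]]
{'t': 0.1, 'q': array([-1.31851390e+00,  5.28388809e-01,  1.43377638e+00, -3.13523714e-05,
        1.18138060e+00, -1.78518059e-01]), 'qd': array([-0.00047685, -0.00170519, -0.00218388,  0.00051389,  0.00126408,
        0.00067246]), 'tau': array([ 4.29505690e-06, -4.43304741e+01, -1.78586411e+01, -1.71672809e-04,
        3.86824177e-03,  1.24273370e-05]), 'tcp_pos': array([ 0.2608523 , -0.5672872 ,  0.24442114]), 'tool_rot': array([ 9.76889184e-01,  2.13744165e-01, -5.04964956e-05, -9.75365286e-04]), 'force': array([-1.1365134 , -0.51539876,  1.33886531]), 'ft_torque': array([-0.01169365,  0.00889572, -0.03396768]), 'gripper_force': 0.0, 'finger_gap': 1.0032326593227092} 0.014
```

View pics/top0.png

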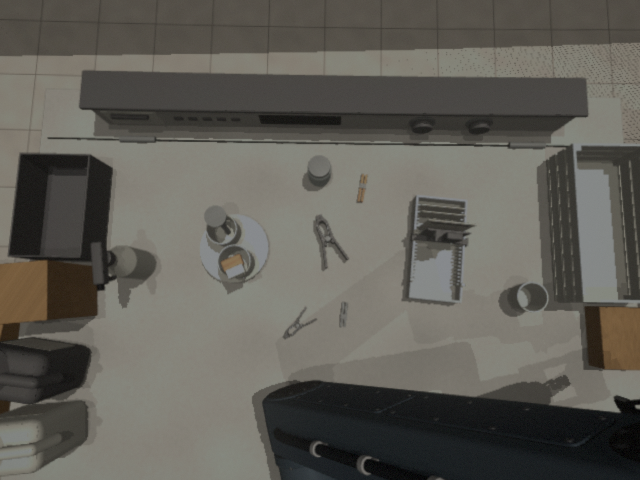

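View pics/scene0.png

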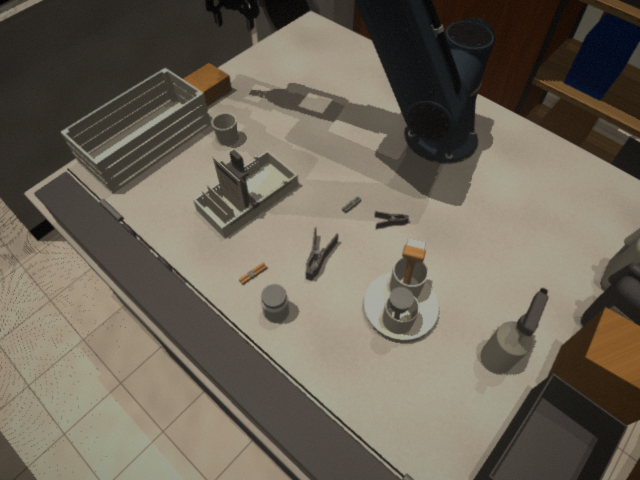

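The top view shows the tray at about (437,248) with the divider and card near (440,228). The big clip is at (328,242) with its jaws up, the small look-alike clip at (298,323), and the caddy at (235,248). Next I'll enlarge the tray and clip.

Run:
```python
from h import *
s=load('top0'); im=s['image'][...,::-1]
a=cv2.resize(im[185:310,395:485],None,fx=4.6,fy=4.6,interpolation=cv2.INTER_CUBIC)
b=cv2.resize(im[205:280,300:360],(460,575),interpolation=cv2.INTER_CUBIC)[:, :386]
cv2.imwrite('pics/crop.png',np.clip(np.hstack([a,b[:575]])*1.4,0,255))
P=cloud(s)
# clip points & tray
c=P[205:280,300:360].reshape(-1,3); m=(c[:,2]>.02)&(c[:,2]<.06); print('clip',m.sum(),c[m].min(0),c[m].max(0))
t=P[185:312,400:480].reshape(-1,3)
for lo,hi in((.038,.049),(.066,.078),(.12,.135),(.145,.157),(.168,.185)):
    m=(t[:,2]>lo)&(t[:,2]<hi); q=t[m]
    if len(q)>3: print(lo,len(q),q.min(0).round(4),q.max(0).round(4),np.median(q,0).round(4), [np.round(v,4) for v in cv2.minAreaRect(q[:,:2].astype(np.float32)*1)])
s2=load('scene0');P2=cloud(s2); t=P2.reshape(-1,3); t=t[(abs(t[:,0]-.47)<.16)&(abs(t[:,1]+.2)<.13)]
for lo,hi in((.038,.049),(.066,.078),(.12,.135),(.145,.157),(.168,.185)):
    m=(t[:,2]>lo)&(t[:,2]<hi); q=t[m]
    if len(q)>3: print('S',lo,len(q),q.min(0).round(4),q.max(0).round(4),np.median(q,0).round(4), [np.round(v,4) for v in cv2.minAreaRect(q[:,:2].astype(np.float32)*1)])
```

```text
clip 360 [ 0.49036641 -0.04201605  0.02018433] [0.62023243 0.0396566  0.04396307]
0.038 936 [ 0.4104 -0.3313  0.038 ] [ 0.6704 -0.1844  0.049 ] [ 0.5437 -0.2539  0.0443] [array([ 0.541 , -0.2565]), array([0.1334, 0.2517]), np.float64(85.1656)]
0.066 168 [ 0.56  -0.318  0.066] [ 0.6429 -0.209   0.0779] [ 0.6188 -0.2586  0.0721] [array([ 0.5988, -0.2631]), array([0.1066, 0.083 ]), np.float64(85.3888)]
0.12 293 [ 0.5429 -0.3145  0.1202] [ 0.5922 -0.2088  0.1349] [ 0.5671 -0.2442  0.1285] [array([ 0.5655, -0.2596]), array([0.1061, 0.0427]), np.float64(84.1133)]
0.145 115 [ 0.5443 -0.3128  0.145 ] [ 0.5917 -0.2087  0.1568] [ 0.5855 -0.2564  0.1515] [array([ 0.5669, -0.2591]), array([0.1046, 0.043 ]), np.float64(84.9)]
0.168 114 [ 0.5454 -0.2753  0.1683] [ 0.5608 -0.2427  0.1791] [ 0.5518 -0.2582  0.1751] [array([ 0.5529, -0.2592]), array([0.033 , 0.0144]), np.float64(86.996)]
S 0.038 593 [ 0.4145 -0.3283  0.038 ] [ 0.6295 -0.1835  0.049 ] [ 0.5322 -0.2271  0.0429] [array([ 0.5223, -0.2562]), array([0.1354, 0.2123]), np.float64(87.0394)]
S 0.066 155 [ 0.5616 -0.3168  0.066 ] [ 0.629  -0.2081  0.0779] [ 0.5934 -0.2547  0.0717] [array([ 0.5929, -0.2616]), array([0.1068, 0.0667]), np.float64(86.2475)]
S 0.12 310 [ 0.549 -0.316  0.12 ] [ 0.5943 -0.2088  0.1349] [ 0.5707 -0.2514  0.1277] [array([ 0.5695, -0.2614]), array([0.1075, 0.0442]), np.float64(86.8686)]
S 0.145 114 [ 0.5469 -0.3128  0.145 ] [ 0.5945 -0.21    0.1569] [ 0.5869 -0.2529  0.1507] [array([ 0.5683, -0.2598]), array([0.1032, 0.045 ]), np.float64(85.7038)]
S 0.168 73 [ 0.547  -0.276   0.1683] [ 0.5627 -0.24    0.1786] [ 0.556  -0.2553  0.1744] [array([ 0.5542, -0.2576]), array([0.0364, 0.0146]), np.float64(84.8657)][ WARN:0@0.289] global loadsave.cpp:1063 imwrite_ Unsupported depth image for selected encoder is fallbacked to CV_8U.
```

View pics/crop.png

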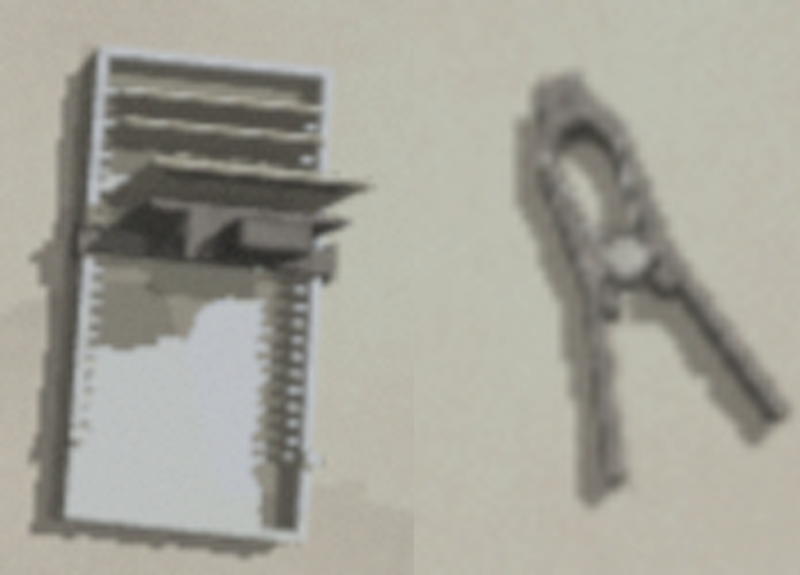

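The crop shows the clip's pin at full-image (327.9,238.5), its shut jaw tip at (318.8,215.4) and its handle ends at (324.3,269.6) and (346.4,259.8). The divider sits directly behind the tall card, and its grip block is well resolved in depth.

Run:
```python
from h import *
from scipy.spatial.transform import Rotation as R
s=load('top0')
pin,tip,h1,h2=atz(s,[(327.9,238.5),(318.8,215.4),(324.3,269.6),(346.4,259.8)],.036)
print(pin,tip,h1,h2,np.linalg.norm(tip-pin),np.linalg.norm(h1-h2))
for a,b in((pin,tip),((h1+h2)/2,tip),((h1+h2)/2,pin)): print('yaw',np.degrees(np.arctan2(*(b-a)[1::-1])))
for n in('top0','scene0'):
    P=cloud(load(n)).reshape(-1,3)
    c=P[(abs(P[:,0]-.555)<.1)&(abs(P[:,1])<.075)&(P[:,2]>.025)&(P[:,2]<.05)]
    r=cv2.minAreaRect(c[:,:2].astype(np.float32)); print(n,'clip',len(c),r,np.median(c[:,2]))
    q=P[(abs(P[:,0]-.57)<.08)&(abs(P[:,1]+.26)<.08)&(P[:,2]>.140)&(P[:,2]<.1575)]; q=q[q[:,0]>.57]
    f=np.polyfit(q[:,1],q[:,0],1);print('card',len(q),f,np.degrees(np.arctan(f[0])),q[:,1].min(),q[:,1].max(),np.polyval(f,-.26))
    g=P[(abs(P[:,0]-.555)<.03)&(abs(P[:,1]+.26)<.03)&(P[:,2]>.172)]; print('grip',g.mean(0),cv2.minAreaRect(g[:,:2].astype(np.float32)))
print(R.from_quat(manip.sense()['tool_rot']).as_matrix().round(3))
```

```text
[0.55976856 0.00716067 0.036     ] [0.61652449 0.03031001 0.036     ] [0.48406127 0.01474213 0.036     ] [ 0.50858075 -0.03832159  0.036     ] 0.06129541466608624 0.0584547897577937
yaw 22.189334697699515
yaw 19.302158148718245
yaw 16.629738771910283
top0 clip 344 ((0.5594884753227234, 0.008899606764316559), (0.12653763592243195, 0.0595521479845047), 21.946571350097656) 0.03602557829120501
card 121 [0.08394661 0.6079074 ] 4.798535573431415 -0.31283843371724207 -0.2087300629540021 0.5860812780881349
grip [ 0.55252586 -0.25901458  0.17549521] ((0.5527520179748535, -0.25945529341697693), (0.03296081721782684, 0.014112548902630806), 84.44465637207031)
scene0 clip 372 ((0.5617295503616333, 0.010367058217525482), (0.12836208939552307, 0.060362473130226135), 22.69765281677246) 0.0349147603376162
card 112 [0.08249644 0.6105159 ] 4.716018531583981 -0.31357043000736884 -0.2092104279313417 0.5890668227611188
grip [ 0.55504378 -0.25808725  0.17462979] ((0.5540541410446167, -0.25871846079826355), (0.03417942300438881, 0.014620649628341198), 84.86566925048828)
[[ 0.909  0.418 -0.001]
 [ 0.418 -0.909  0.002]
 [ 0.    -0.002 -1.   ]]
```

Request:
drive_tool(
  plan=[
    [0, 0, 0, 0, 0, -8.4, 1],
    [0, 0, 0, 0, 0, -8.4, 1],
    [0, 0, 0, 0, 0, -8.4, 1],
    [0, 0, 0, 0, 0, -8.4, 1],
    [0, 0, 0, 0, 0, -8.4, 1],
    [0, 0, 0, 0, 0, -8.4, 1],
    [0, 0, 0, 0, 0, -8.4, 1],
    [0, 0, 0, 0, 0, -8.4, 1],
    [0, 0, 0, 0, 0, -8.4, 1],
    [0, 0, 0, 0, 0, -8.4, 1],
  ],
)

```text
t: 1.1
tcp_pos: [0.2609, -0.5675, 0.2447]
tool_rot: [0.581, 0.814, 0.0, -0.0]
force: [-1.2, -0.5, -0.0]
finger_gap: 1.002
gripper_force: 0.0
```

Request:
drive_tool(
  plan=[
    [0, 0, 0, 0, 0, -8.4, 1],
    [0, 0, 0, 0, 0, -8.4, 1],
    [0, 0, 0, 0, 0, -8.4, 1],
    [0, 0, 0, 0, 0, -8.4, 1],
    [0, 0, 0, 0, 0, -8.4, 1],
    [0, 0, 0, 0, 0, -8.4, 1],
    [0, 0, 0, 0, 0, -8.4, 1],
    [0, 0, 0, 0, 0, -7.7, 1],
    [0, 0, 0, 0, 0, 0, 1],
  ],
)

```text
t: 2.0
tcp_pos: [0.2609, -0.5675, 0.2448]
tool_rot: [0.042, 0.999, 0.001, -0.0]
force: [0.1, 0.0, 0.1]
finger_gap: 1.001
gripper_force: 0.0
```

```bash
cat >> h.py <<'E'
from scipy.spatial.transform import Rotation as R
def to(p,az=None):
    s=manip.sense(); M=R.from_quat(s['tool_rot']).as_matrix()
    a=np.degrees(np.arctan2(M[1,0],M[0,0])); print('t',round(s['t'],2),'tcp',s['tcp_pos'].round(4),'az',a.round(2),'zax',M[:,2].round(4),'q',s['q'].round(2),'F',s['force'].round(1),'gap',round(s['finger_gap'],3),'gf',round(s['gripper_force'],1))
    print('tool shift',(M.T@(np.array(p)-s['tcp_pos'])).round(4), 'wz', None if az is None else round(-(az-a),2))
E
python3 -c "
from h import *
to([.5535,-.2588,.245],175.2)"
```

```text
t 2.0 tcp [ 0.2609 -0.5675  0.2448] az 175.17 zax [-3.0e-04  1.2e-03 -1.0e+00] q [-1.32  0.53  1.43  0.    1.18 -2.8 ] F [0.1 0.  0.1] gap 1.001 gf 0.0
tool shift [-0.2655  0.3322  0.    ] wz -0.03
```

Request:
drive_tool(
  plan=[
    [-0.0266, 0.0332, 0, 0, 0, 0, 1],
    [-0.0266, 0.0332, 0, 0, 0, 0, 1],
    [-0.0266, 0.0332, 0, 0, 0, 0, 1],
    [-0.0266, 0.0332, 0, 0, 0, 0, 1],
    [-0.0266, 0.0332, 0, 0, 0, 0, 1],
    [-0.0266, 0.0332, 0, 0, 0, 0, 1],
    [-0.0266, 0.0332, 0, 0, 0, 0, 1],
    [-0.0266, 0.0332, 0, 0, 0, 0, 1],
    [-0.0266, 0.0332, 0, 0, 0, 0, 1],
    [-0.0266, 0.0332, 0, 0, 0, 0, 1],
  ],
)

```text
t: 3.0
tcp_pos: [0.5549, -0.2579, 0.2451]
tool_rot: [0.044, 0.999, 0.0, -0.0]
force: [0.8, -0.5, -0.3]
finger_gap: 1.0
gripper_force: 0.0
```

Request:
drive_tool(
  plan=[
    [0, 0, 0, 0, 0, 0, 1],
    [0, 0, 0.02, 0, 0, 0, 1],
    [0, 0, 0, 0, 0, 0, 1],
  ],
)

```text
t: 3.3
tcp_pos: [0.5523, -0.2582, 0.2229]
tool_rot: [0.043, 0.999, 0.001, -0.003]
force: [-1.6, -0.4, -1.2]
finger_gap: 0.999
gripper_force: 0.0
```

```bash
python3 -c "
from h import *
to([.5535,-.2588,.155],175.2)
s=snap('top','top1');s2=snap('scene','scene1')
a=cv2.resize(s['image'][170:320,380:530,::-1],(400,400));b=cv2.resize(s2['image'][100:250,160:310,::-1],(400,400));cv2.imwrite('pics/c1.png',np.hstack([a,b]))"
```

```text
t 3.3 tcp [ 0.5523 -0.2582  0.2229] az 175.09 zax [-0.005   0.0031 -1.    ] q [-0.62  0.53  1.49 -0.    1.12 -2.11] F [-1.6 -0.4 -1.2] gap 0.999 gf 0.0
tool shift [-0.0016 -0.0006  0.0679] wz -0.11
```

View pics/c1.png

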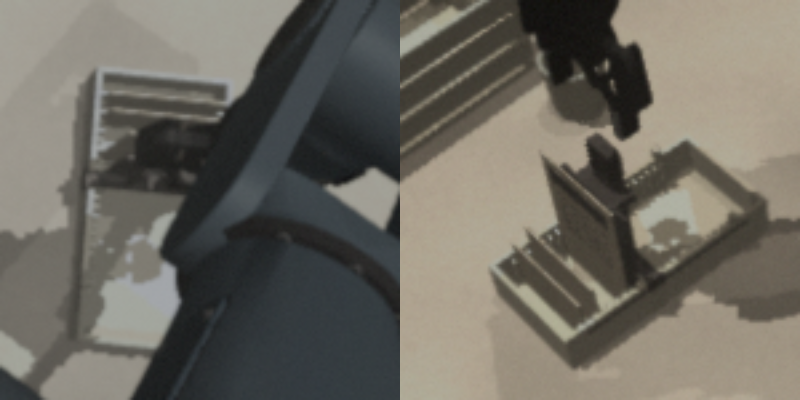

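The right crop shows the fingers above and around the grip block at (605,165), clear of the card. I'll lower and pinch.

Request:
drive_tool(
  plan=[
    [0, 0, 0.02, 0, 0, 0, 1],
    [0, 0, 0.02, 0, 0, 0, 1],
    [0, 0, 0.02, 0, 0, 0, 1],
    [0, 0, 0.008, 0, 0, 0, 1],
    [0, 0, 0, 0, 0, 0, 1],
    [0, 0, 0, 0, 0, 0, 1],
  ],
)

```text
t: 4.0
tcp_pos: [0.5544, -0.2601, 0.1583]
tool_rot: [0.042, 0.999, -0.0, 0.001]
force: [-0.1, -0.3, 0.1]
finger_gap: 0.998
gripper_force: 0.0
```

Request:
drive_tool(
  plan=[
    [0, 0, 0, 0, 0, 0, -1],
    [0, 0, 0, 0, 0, 0, -1],
    [0, 0, 0, 0, 0, 0, -1],
    [0, 0, 0, 0, 0, 0, -1],
    [0, 0, 0, 0, 0, 0, -1],
    [0, 0, 0, 0, 0, 0, -1],
    [0, 0, 0, 0, 0, 0, -1],
    [0, 0, 0, 0, 0, 0, -1],
  ],
  newtons=30,
)

```text
t: 4.8
tcp_pos: [0.5542, -0.2598, 0.158]
tool_rot: [0.042, 0.999, -0.0, 0.0]
force: [-1.6, -1.6, 5.6]
finger_gap: 0.393
gripper_force: 32.6
```

```bash
python3 -c "
from h import *
to(np.array([.5535,-.2588,.155])-.096*np.array([.9965,-.0837,0]),175.2)"
```

```text
t 4.8 tcp [ 0.5542 -0.2598  0.158 ] az 175.19 zax [ 8.e-04 -1.e-03 -1.e+00] q [-0.62  0.62  1.55 -0.    0.98 -2.11] F [-1.6 -1.6  5.6] gap 0.393 gf 32.6
tool shift [0.0968 0.0009 0.0029] wz -0.01
```

Request:
drive_tool(
  plan=[
    [0.006, 0, 0, 0, 0, 0, -1],
    [0.012, 0, 0, 0, 0, 0, -1],
    [0.012, 0, 0, 0, 0, 0, -1],
    [0.012, 0, 0, 0, 0, 0, -1],
    [0.012, 0, 0, 0, 0, 0, -1],
    [0.012, 0, 0, 0, 0, 0, -1],
    [0.012, 0, 0, 0, 0, 0, -1],
    [0.012, 0, 0, 0, 0, 0, -1],
    [0.006, 0, 0, 0, 0, 0, -1],
    [0, 0, 0, 0, 0, 0, -1],
  ],
)

```text
t: 5.8
tcp_pos: [0.4584, -0.2515, 0.1579]
tool_rot: [0.042, 0.999, -0.001, 0.001]
force: [3.5, -0.8, 5.0]
finger_gap: 0.391
gripper_force: 32.7
```

Request:
drive_tool(
  plan=[
    [0.002, 0, 0, 0, 0, 0, -1],
    [0, 0, 0, 0, 0, 0, -1],
    [0.002, 0, 0, 0, 0, 0, -1],
    [0, 0, 0, 0, 0, 0, -1],
    [0, 0, 0, 0, 0, 0, -1],
  ],
)

```text
t: 6.3
tcp_pos: [0.4583, -0.2516, 0.158]
tool_rot: [0.043, 0.999, -0.001, 0.005]
force: [12.5, 1.9, 1.3]
finger_gap: 0.392
gripper_force: 32.2
```

```bash
python3 -c "
from h import *
to([.5542,-.2598,.158])"
```

```text
t 6.3 tcp [ 0.4583 -0.2516  0.158 ] az 175.11 zax [ 0.0092 -0.0025 -1.    ] q [-0.72  0.52  1.78  0.01  0.84 -2.21] F [12.5  1.9  1.3] gap 0.392 gf 32.2
tool shift [-0.0963  0.      0.0009] wz None
```

Pulling harder produces no more motion, so the divider is at its stop after 96 mm of travel. I'll ease off, release and lift.

Request:
drive_tool(
  plan=[
    [-0.003, 0, 0, 0, 0, 0, -1],
    [0, 0, 0, 0, 0, 0, 1],
    [0, 0, 0, 0, 0, 0, 1],
    [0, 0, 0, 0, 0, 0, 1],
    [0, 0, 0, 0, 0, 0, 1],
    [0, 0, 0, 0, 0, 0, 1],
    [0, 0, -0.02, 0, 0, 0, 1],
    [0, 0, -0.04, 0, 0, 0, 1],
    [0, 0, -0.04, 0, 0, 0, 1],
    [0, 0, 0, 0, 0, 0, 1],
  ],
)

```text
t: 7.3
tcp_pos: [0.4599, -0.2534, 0.2625]
tool_rot: [0.042, 0.999, -0.004, 0.005]
force: [0.7, -1.0, 0.8]
finger_gap: 0.999
gripper_force: 0.0
```

```bash
python3 -c "
from h import *
to([.515,-.0105,.22],-158)
s=snap('scene','scene2');P=cloud(s).reshape(-1,3)
g=P[(abs(P[:,0]-.458)<.03)&(abs(P[:,1]+.25)<.03)&(P[:,2]>.168)&(P[:,2]<.185)]; print('grip',g.mean(0),len(g))
c=np.array([.5875,-.261,0]); print((g.mean(0)-c)@[.9965,-.0837,0])"
```

```text
t 7.3 tcp [ 0.4599 -0.2534  0.2625] az 175.19 zax [ 0.0089 -0.0077 -0.9999] q [-0.72  0.37  1.67  0.    1.09 -2.2 ] F [ 0.7 -1.   0.8] gap 0.999 gf 0.0
tool shift [-0.0341  0.247   0.0411] wz 333.19
grip [ 0.45982643 -0.24919021  0.17384969] 75
-0.1282151900312532
```

Request:
drive_tool(
  plan=[
    [-0.0057, 0.0412, 0, 0, 0, 0, 1],
    [-0.0057, 0.0412, 0, 0, 0, 0, 1],
    [-0.0057, 0.0412, 0, 0, 0, 0, 1],
    [-0.0057, 0.0412, 0, 0, 0, 0, 1],
    [-0.0057, 0.0412, 0, 0, 0, 0, 1],
    [-0.0057, 0.0412, 0, 0, 0, -6.7, 1],
    [0, 0, 0, 0, 0, -6.7, 1],
    [0, 0, 0, 0, 0, -6.7, 1],
    [0, 0, 0, 0, 0, -6.7, 1],
    [0, 0, 0, 0, 0, 0, 1],
  ],
)

```text
t: 8.35
tcp_pos: [0.5111, -0.0073, 0.2558]
tool_rot: [-0.191, 0.982, 0.001, -0.002]
force: [-0.7, -0.2, -0.1]
finger_gap: 0.998
gripper_force: 0.0
```

Request:
drive_tool(
  plan=[
    [0, 0, 0, 0, 0, 0, 1],
    [0, 0, 0, 0, 0, 0, 1],
  ],
)

```text
t: 8.55
tcp_pos: [0.5117, -0.0079, 0.2567]
tool_rot: [-0.19, 0.982, 0.0, -0.001]
force: [-0.2, 0.4, 0.3]
finger_gap: 0.997
gripper_force: 0.0
```

```bash
python3 -c "
from h import *
to([.515,-.0105,.020],-158)
s=snap('scene','scene3'); cv2.imwrite('pics/c3.png',cv2.resize(s['image'][150:310,220:420,::-1],(750,600)))
from h import *
P=cloud(s).reshape(-1,3);c=P[(abs(P[:,0]-.555)<.1)&(abs(P[:,1])<.075)&(P[:,2]>.025)&(P[:,2]<.045)]
print(cv2.minAreaRect(c[:,:2].astype(np.float32)))
print(proj(s,[[.515,-.0105,.036],[.5614,.0082,.036]]))
"
```

```text
t 8.55 tcp [ 0.5117 -0.0079  0.2567] az -158.13 zax [-1.3e-03  3.0e-04 -1.0e+00] q [-0.23  0.36  1.7  -0.    1.08 -2.19] F [-0.2  0.4  0.3] gap 0.997 gf 0.0
tool shift [-0.0023 -0.0038  0.2367] wz -0.13
((0.5616162419319153, 0.012355443090200424), (0.12808732688426971, 0.05897892266511917), 24.026100158691406)
[[324.46165774 234.3729528 ]
 [317.52350822 250.78917148]]
```

View pics/c3.png

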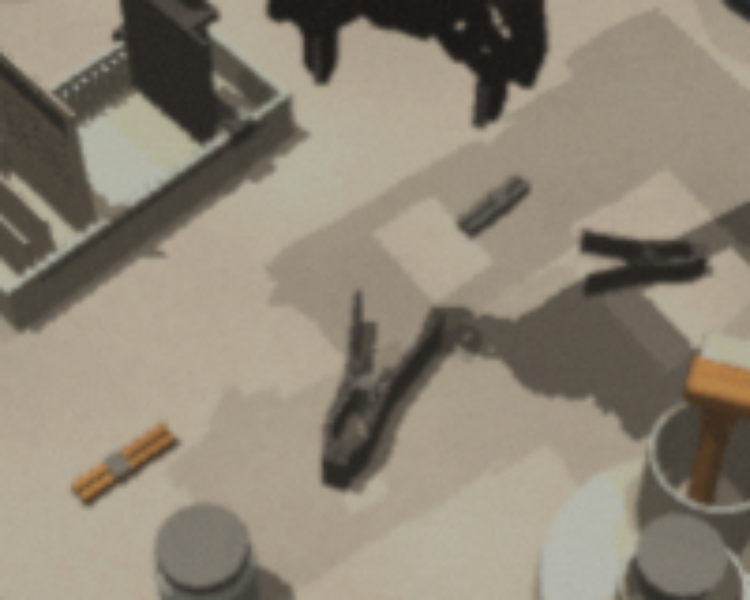

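The picture shows the clip at about (362,385) in the crop, with its handles open toward the gripper and clear space on both sides. Predicted and seen pin positions agree to within 2 px. I'll descend.

Request:
drive_tool(
  plan=[
    [-0.002, -0.0027, 0.02, 0, 0, 0, 1],
    [0, 0, 0.04, 0, 0, 0, 1],
    [0, 0, 0.04, 0, 0, 0, 1],
    [0, 0, 0.04, 0, 0, 0, 1],
    [0, 0, 0.03, 0, 0, 0, 1],
    [0, 0, 0.02, 0, 0, 0, 1],
    [0, 0, 0.015, 0, 0, 0, 1],
    [0, 0, 0.01, 0, 0, 0, 1],
    [0, 0, 0, 0, 0, 0, 1],
    [0, 0, 0, 0, 0, 0, 1],
  ],
)

```text
t: 9.6
tcp_pos: [0.5153, -0.0096, 0.0426]
tool_rot: [-0.19, 0.982, -0.0, 0.0]
force: [-0.2, -0.2, 0.4]
finger_gap: 1.0
gripper_force: 0.0
```

```bash
python3 -c "
from h import *
to([.5145,-.0097,.020],-158)
s=snap('scene','scene4'); cv2.imwrite('pics/c4.png',cv2.resize(s['image'][200:290,270:390,::-1],(800,600)))"
```

```text
t 9.6 tcp [ 0.5153 -0.0096  0.0426] az -158.04 zax [ 6.e-04 -1.e-04 -1.e+00] q [-0.24  0.72  1.85  0.    0.57 -2.19] F [-0.2 -0.2  0.4] gap 1.0 gf 0.0
tool shift [0.0008 0.0003 0.0226] wz -0.04
```

View pics/c4.png

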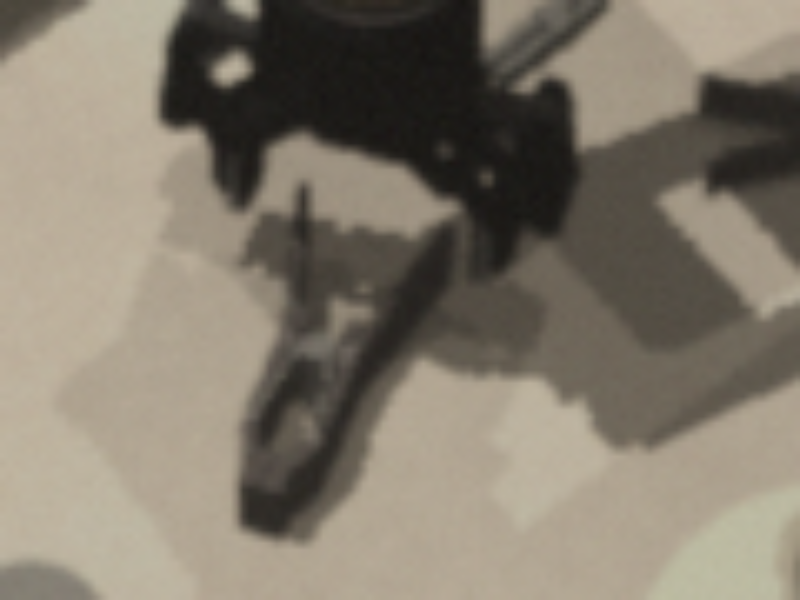

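The picture shows both handles between the fingers: left finger (238,200), right finger (490,260), handles (300,190) and (455,225). I'll lower the last 23 mm and squeeze.

Request:
drive_tool(
  plan=[
    [0, 0, 0.01, 0, 0, 0, 1],
    [0, 0, 0.01, 0, 0, 0, 1],
    [0, 0, 0.003, 0, 0, 0, 1],
    [0, 0, 0, 0, 0, 0, 1],
    [0, 0, 0, 0, 0, 0, 1],
  ],
)

```text
t: 10.15
tcp_pos: [0.5149, -0.0095, 0.0191]
tool_rot: [-0.191, 0.982, 0.0, -0.0]
force: [-0.1, -0.1, 0.6]
finger_gap: 0.998
gripper_force: 0.0
```

Request:
drive_tool(
  plan=[
    [0, 0, 0, 0, 0, 0, -1],
    [0, 0, 0, 0, 0, 0, -1],
    [0, 0, 0, 0, 0, 0, -1],
    [0, 0, 0, 0, 0, 0, -1],
    [0, 0, 0, 0, 0, 0, -1],
    [0, 0, 0, 0, 0, 0, -1],
    [0, 0, 0, 0, 0, 0, -1],
    [0, 0, 0, 0, 0, 0, -1],
  ],
  newtons=40,
)

```text
t: 10.95
tcp_pos: [0.5157, -0.0099, 0.021]
tool_rot: [-0.191, 0.982, -0.001, 0.001]
force: [-2.7, -1.0, 12.3]
finger_gap: 0.304
gripper_force: 40.3
```

```bash
python3 -c "
from h import *
to([.5145,-.0097,.020],-158)
s=snap('scene','scene5'); cv2.imwrite('pics/c5.png',cv2.resize(s['image'][200:290,270:390,::-1],(800,600)))"
```

```text
t 10.95 tcp [ 0.5157 -0.0099  0.021 ] az -157.99 zax [ 0.0024 -0.001  -1.    ] q [-0.24  0.76  1.86 -0.    0.52 -2.19] F [-2.7 -1.  12.3] gap 0.304 gf 40.3
tool shift [0.001  0.0007 0.001 ] wz 0.01
```

View pics/c5.png

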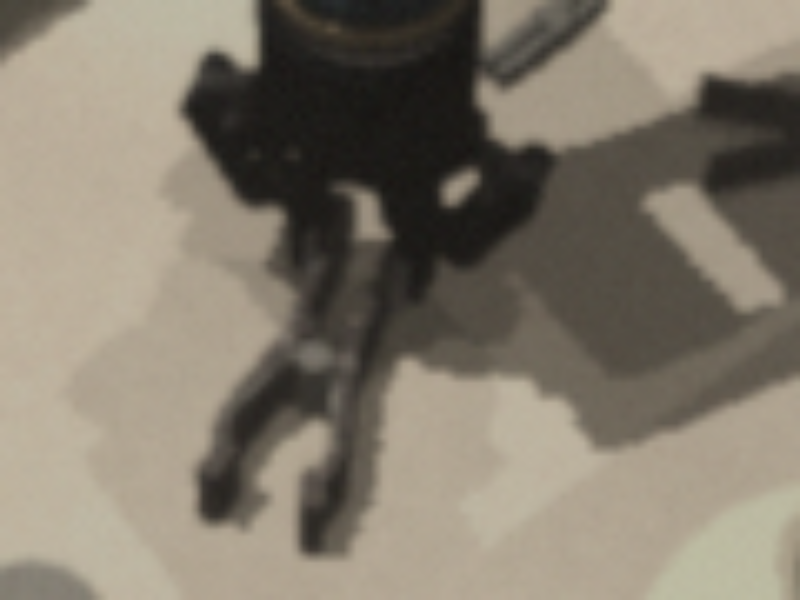

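The picture shows the clip gaping with its handles parallel in the fingers. The jaw tips are at (215,510) and (320,545). I'll lift.

Request:
drive_tool(
  plan=[
    [0, 0, -0.005, 0, 0, 0, -1],
    [0, 0, -0.015, 0, 0, 0, -1],
    [0, 0, -0.03, 0, 0, 0, -1],
    [0, 0, -0.03, 0, 0, 0, -1],
    [0, 0, -0.03, 0, 0, 0, -1],
    [0, 0, -0.03, 0, 0, 0, -1],
    [0, 0, -0.03, 0, 0, 0, -1],
    [0, 0, -0.01, 0, 0, 0, -1],
    [0, 0, 0, 0, 0, 0, -1],
    [0, 0, 0, 0, 0, 0, -1],
  ],
)

```text
t: 12.0
tcp_pos: [0.5141, -0.0093, 0.1983]
tool_rot: [-0.191, 0.982, 0.0, -0.001]
force: [-0.7, 0.6, -1.4]
finger_gap: 0.302
gripper_force: 39.6
```

```bash
python3 -c "
from h import *
yh=np.array([.0837,.9965,0]); c=np.array([.5875,-.261,0])
to(c+yh*.20+[0,0,.2],85.2); print('final',c+yh*.142+[0,0,.11])
s=snap('scene','scene6'); P=cloud(s).reshape(-1,3)
q=P[(abs(P[:,0]-.555)<.12)&(abs(P[:,1]-.01)<.08)&(P[:,2]>.16)&(P[:,2]<.225)];a=np.array([.927,.375,0]);q=q-manip.sense()['tcp_pos']
x=q@a; y=q@[-.375,.927,0]
for lo in range(0,130,15):
    m=(x*1e3>lo)&(x*1e3<lo+15)&(abs(y)<.04)
    if m.sum()>2: print(lo,m.sum(),'y',y[m].min().round(4),y[m].max().round(4),'z',q[m,2].min().round(4),q[m,2].max().round(4))
"
```

```text
t 12.0 tcp [ 0.5141 -0.0093  0.1983] az -158.02 zax [-2.1e-03  5.0e-04 -1.0e+00] q [-0.24  0.45  1.76  0.    0.94 -2.19] F [-0.7  0.6 -1.4] gap 0.302 gf 39.6
tool shift [-0.064  -0.0823 -0.0019] wz -243.22
final [ 0.5993854 -0.119497   0.11     ]
0 164 y -0.026 0.0284 z -0.0198 0.0271
15 68 y -0.0136 0.0153 z -0.0185 0.0172
30 62 y -0.0132 0.0147 z -0.0191 0.0168
45 136 y -0.0157 0.0159 z -0.0225 0.0177
60 125 y -0.0188 0.0212 z -0.0216 0.0175
75 82 y -0.0229 0.0245 z -0.0217 0.017
90 88 y -0.0229 0.0245 z -0.0196 0.0169
105 134 y -0.0221 0.0237 z -0.0213 0.0178
```

Request:
drive_tool(
  plan=[
    [-0.02, -0.027, 0, 0, 0, 0, -1],
    [-0.022, -0.028, 0, 0, 0, 0, -1],
    [-0.022, -0.027, 0, 0, 0, 8, -1],
    [0, 0, 0, 0, 0, 8, -1],
    [0, 0, 0, 0, 0, 8, -1],
    [0, 0, 0, 0, 0, 8, -1],
    [0, 0, 0, 0, 0, 8, -1],
    [0, 0, 0, 0, 0, 8, -1],
    [0, 0, 0, 0, 0, 8, -1],
    [0, 0, 0, 0, 0, 8, -1],
  ],
)

```text
t: 13.05
tcp_pos: [0.6039, -0.0613, 0.1967]
tool_rot: [0.361, 0.932, -0.0, -0.002]
force: [-0.1, 0.5, -0.1]
finger_gap: 0.304
gripper_force: 39.6
```

Request:
drive_tool(
  plan=[
    [0, 0, 0, 0, 0, 8, -1],
    [0, 0, 0, 0, 0, 8, -1],
    [0, 0, 0, 0, 0, 8, -1],
    [0, 0, 0, 0, 0, 8, -1],
    [0, 0, 0, 0, 0, 8, -1],
    [0, 0, 0, 0, 0, 8, -1],
    [0, 0, 0, 0, 0, 4.8, -1],
    [0, 0, 0, 0, 0, 0, -1],
    [0, 0, 0, 0, 0, 0, -1],
  ],
)

```text
t: 13.95
tcp_pos: [0.6043, -0.0614, 0.1977]
tool_rot: [0.736, 0.677, -0.001, -0.001]
force: [-1.0, 0.1, -0.8]
finger_gap: 0.302
gripper_force: 39.6
```

```bash
cat > chk.py <<'E'
from h import *
import sys
yh=np.array([.0837,.9965,0]); xh=np.array([.9965,-.0837,0]); c=np.array([.5875,-.261,0])
to(c+yh*float(sys.argv[2])+[0,0,float(sys.argv[3])],85.2)
tc=manip.sense()['tcp_pos']
for cam in('scene','top'):
    s=snap(cam,cam+sys.argv[1]); P=cloud(s).reshape(-1,3); d=P-c; x=d@xh;y=d@yh
    h=tc[2]; T=(tc-c)@yh
    m=(abs(x-(tc-c)@xh)<.035)&(y<T-.03)&(y>T-.14)&(abs(P[:,2]-h)<.024)&(y>-.05)
    # exclude the card itself
    m&=~((abs(x)<.006)&(y<.058))
    X,Y,Z=x[m],y[m],P[m,2]
    if m.sum()>20:
      print(cam,m.sum(),'tip y',np.percentile(Y,1).round(4),'z',Z.min().round(4),Z.max().round(4))
      for lo in np.arange(30,130,20)/1e3:
        k=(Y<T-lo)&(Y>T-lo-.02)
        if k.sum()>3: print('  dist',lo,k.sum(),'x',X[k].min().round(4),X[k].max().round(4),'z',Z[k].min().round(4),Z[k].max().round(4))
    k=(P[:,2]>.135)&(P[:,2]<.16)&(abs(x)<.012)&(abs(y)<.06)
    if k.sum()>20: print(cam,'card',k.sum(),'x',np.median(x[k]).round(4),x[k].min().round(4),x[k].max().round(4),'y',y[k].min().round(4),y[k].max().round(4))
E
python3 chk.py 7 .20 .11
```

```text
t 13.95 tcp [ 0.6043 -0.0614  0.1977] az 85.28 zax [-2.9e-03  9.0e-04 -1.0e+00] q [-0.29  0.56  1.52  0.    1.06 -0.2 ] F [-1.   0.1 -0.8] gap 0.302 gf 39.6
tool shift [-0.0003  0.0002  0.0877] wz 0.08
scene 260 tip y 0.0896 z 0.1773 0.2156
  dist 0.03 18 x 0.0106 0.0158 z 0.1925 0.2139
  dist 0.05 31 x 0.0097 0.0216 z 0.1995 0.2142
  dist 0.07 65 x 0.0154 0.0267 z 0.1791 0.2156
  dist 0.09 140 x -0.0199 0.0257 z 0.1773 0.2153
  dist 0.11 6 x -0.0226 0.024 z 0.1895 0.2124
scene card 132 x 0.0018 -0.0018 0.0037 y -0.0529 0.0486
top 230 tip y 0.0901 z 0.1783 0.2184
  dist 0.03 90 x -0.0146 0.0101 z 0.1784 0.217
  dist 0.05 128 x -0.0192 0.0185 z 0.1793 0.2184
  dist 0.09 7 x -0.0231 -0.0174 z 0.1983 0.2135
top card 143 x -0.002 -0.0034 0.001 y -0.0519 0.0525
```

Request:
drive_tool(
  plan=[
    [0, 0, 0.02, 0, 0, 0, -1],
    [0, 0, 0.025, 0, 0, 0, -1],
    [0, 0, 0.025, 0, 0, 0, -1],
    [0, 0, 0.015, 0, 0, 0, -1],
    [0, 0, 0.003, 0, 0, 0, -1],
    [0, 0, 0, 0, 0, 0, -1],
    [0, 0, 0, 0, 0, 0, -1],
  ],
)

```text
t: 14.75
tcp_pos: [0.6058, -0.0618, 0.1122]
tool_rot: [0.736, 0.677, 0.0, 0.001]
force: [0.1, 0.7, -1.3]
finger_gap: 0.301
gripper_force: 39.6
```

```bash
python3 chk.py 8 .139 .11
```

```text
t 14.75 tcp [ 0.6058 -0.0618  0.1122] az 85.2 zax [ 1.7e-03 -5.0e-04 -1.0e+00] q [-0.28  0.68  1.58 -0.    0.88 -0.2 ] F [ 0.1  0.7 -1.3] gap 0.301 gf 39.6
tool shift [-0.061  -0.0016  0.0022] wz 0.0
scene 243 tip y 0.0891 z 0.0905 0.1305
  dist 0.03 13 x 0.012 0.017 z 0.1084 0.1275
  dist 0.05 40 x 0.0112 0.0228 z 0.1047 0.1286
  dist 0.07 71 x 0.0166 0.0279 z 0.0927 0.1305
  dist 0.09 114 x -0.0184 0.0268 z 0.0905 0.1284
  dist 0.11 5 x -0.0135 0.0254 z 0.0979 0.1241
scene card 136 x 0.0017 -0.002 0.0041 y -0.0531 0.0535
top 63 tip y 0.0887 z 0.0972 0.1308
  dist 0.03 12 x 0.0001 0.012 z 0.1036 0.1299
  dist 0.05 27 x -0.0017 0.0151 z 0.0972 0.1306
  dist 0.09 18 x -0.0215 0.0231 z 0.1025 0.1308
  dist 0.11 6 x -0.0186 0.0187 z 0.1079 0.1293
top card 139 x -0.0019 -0.003 0.0011 y -0.0535 0.0524
```

Request:
drive_tool(
  plan=[
    [0, -0.0025, 0, 0, 0, 0, -1],
    [-0.005, 0, 0, 0, 0, 0, -1],
    [-0.01, 0, 0, 0, 0, 0, -1],
    [-0.01, 0, 0, 0, 0, 0, -1],
    [-0.01, 0, 0, 0, 0, 0, -1],
    [0, 0, 0, 0, 0, 0, -1],
    [0, 0, 0, 0, 0, 0, -1],
  ],
)

```text
t: 15.55
tcp_pos: [0.5995, -0.0969, 0.1112]
tool_rot: [0.737, 0.676, 0.0, -0.0]
force: [0.8, -0.0, -1.2]
finger_gap: 0.304
gripper_force: 39.6
```

```bash
python3 chk.py 9 .139 .11
```

```text
t 15.55 tcp [ 0.5995 -0.0969  0.1112] az 85.11 zax [-2.e-04  3.e-04 -1.e+00] q [-0.34  0.68  1.59  0.    0.88 -0.26] F [ 0.8 -0.  -1.2] gap 0.304 gf 39.6
tool shift [-0.0255  0.0018  0.0012] wz -0.09
scene 210 tip y 0.0533 z 0.0898 0.1296
  dist 0.03 17 x 0.0103 0.0146 z 0.1009 0.1259
  dist 0.05 28 x 0.009 0.0202 z 0.109 0.1296
  dist 0.07 59 x 0.0137 0.0244 z 0.0908 0.1285
  dist 0.09 99 x -0.0219 0.0236 z 0.0898 0.1291
  dist 0.11 7 x -0.0171 0.0219 z 0.0942 0.1254
scene card 141 x 0.0017 -0.0021 0.004 y -0.0522 0.0553
top card 139 x -0.0019 -0.0031 0.0006 y -0.0519 0.0493
```

Request:
drive_tool(
  plan=[
    [-0.008, 0, 0, 0, 0, 0, -1],
    [-0.008, 0, 0, 0, 0, 0, -1],
    [-0.008, 0, 0, 0, 0, 0, -1],
    [-0.003, 0, 0, 0, 0, 0, -1],
    [0, 0, 0, 0, 0, 0, -1],
    [0, 0, 0, 0, 0, 0, -1],
    [0, 0, 0, 0, 0, 0, -1],
    [0, 0, 0, 0, 0, 0, -1],
    [0, 0, 0, 0, 0, 0, -1],
  ],
)

```text
t: 16.55
tcp_pos: [0.5974, -0.1229, 0.1113]
tool_rot: [0.736, 0.677, -0.0, -0.0]
force: [0.2, -0.5, 0.5]
finger_gap: 0.304
gripper_force: 39.6
```

```bash
python3 chk.py 10 .139 .11; python3 -c "
from h import *
s=load('scene10');cv2.imwrite('pics/c10.png',cv2.resize(s['image'][110:260,180:380,::-1],(800,600)))"
```

```text
t 16.55 tcp [ 0.5974 -0.1229  0.1113] az 85.2 zax [-0.  0. -1.] q [-0.39  0.68  1.58  0.    0.88 -0.3 ] F [ 0.2 -0.5  0.5] gap 0.304 gf 39.6
tool shift [0.0006 0.0017 0.0013] wz 0.0
scene 189 tip y 0.027 z 0.0888 0.129
  dist 0.03 20 x 0.0097 0.0144 z 0.1044 0.1276
  dist 0.05 20 x 0.0111 0.022 z 0.1111 0.129
  dist 0.07 53 x 0.012 0.024 z 0.0922 0.1287
  dist 0.09 84 x -0.0167 0.0235 z 0.0888 0.1278
  dist 0.11 12 x -0.0192 0.0231 z 0.0928 0.1265
scene card 137 x 0.0017 -0.0012 0.0038 y -0.0535 0.0527
top card 83 x -0.002 -0.0032 0.0008 y -0.0533 0.0108
```

View pics/c10.png

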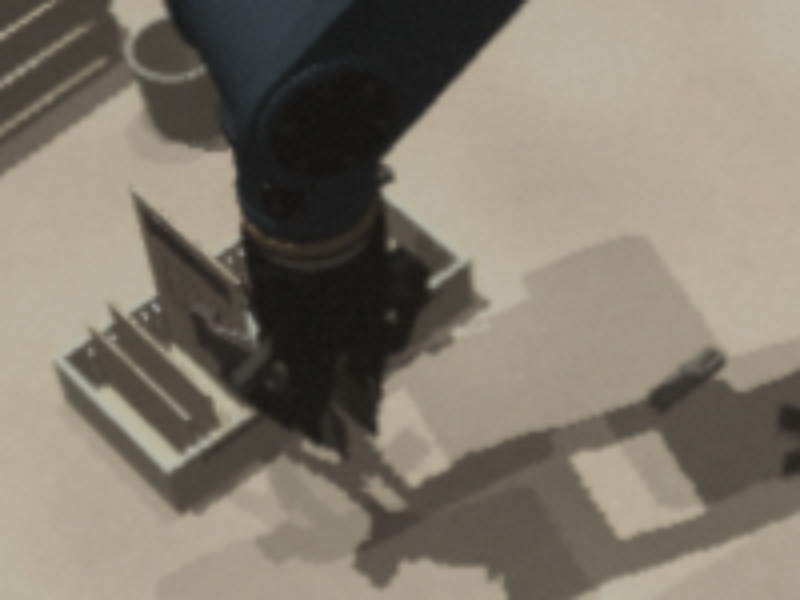

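The picture shows the near jaw in front of the tall card at about (210,330) and the card edge inside the mouth. Measured forces are near zero, so I'm handing in.

```bash
python3 -c "
from station import manip
print(manip.sign_off())"
```

```text
the job is handed in; nothing more can be done
None
```

I handed the job in at about 17 s; no verdict came back. The divider is drawn back to its stop. The big clip is held open and level round the tall card's +y edge, with its tips about 25 mm past the edge and no contact force showing at the wrist.

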